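# Clamp the relay block to the slotted plate with a T-bolt

### The arm

A 6-joint arm with a two-finger parallel gripper is mounted at the origin on the work surface. World frame = base frame: x ahead of the robot, y to its left, z up, the work surface at z = 0. Lengths are in m, angles in rad, forces in N, time in s.
With the tool pointing down it reaches from about 0.25 to 0.775 m from the base axis. Payload 4 kg.
Tool frame: the origin (TCP) lies at the very end of the fingers, on their centre line; the grasp point (between the pads) lies 19 mm behind it; z points along the fingers, y is the line along which they close (so a half turn about z gives the same grasp; the last joint's range is limited). The gripper opens to 94 mm and grips with 3 to 60 N. Pads are 16 mm wide; open, the fingers measure 119 mm over their backs; the gripper's body (75 mm by 177 mm) begins 78 mm behind the grasp point.
Start: joints at [1.052, 0.087, 1.371, -0, 1.684, -0.103], TCP at [0.222, 0.503, 0.206] pointing down, gripper open.
Joint ranges: [-3.1, 3.1], [-0.76, 2.03], [0.27, 2.55], [-1.08, 4.22], [0.17, 2.65], [-2.57, 2.57]. Speed limits (rad/s): [2.79, 2.79, 3.14, 3.14, 3.14, 3.14].

### API

Orientations are given as [roll, pitch, yaw] about the fixed x, y, z axes, in that order (R = Rz(yaw) Ry(pitch) Rx(roll)).
In Python, from bench import robot gives the robot as it stands. The module is installed in compiled form; this text tells all that it offers.
- The arm moves only by the tool move_arm, never from a script. Its argument "deltas" is one flat list of numbers, 7 for each row, row after row: the turn, a rotation vector about the tool's x, y, z in rad, then the shift along the tool's x, y, z in cm, then the closure, from -1 (fully open) to 1 (shut). A call has 1 to 8 rows; each row is the pose to reach, as a shift and turn from the pose commanded when the call began, along the tool's axes at that moment; what a row does not reach only later rows make up. A row lasts 1/10 s, in which the tool goes at most 50 mm and 8.59 degrees, less where a joint would pass 70% of its speed; a pose out of reach is approached as far as the arm can. A call with a gripper value outside its range is refused whole. The fingers move at their own pace and stop on an object; the grip force is fixed at half the most. Time passes only in rows, so rows that repeat a pose let the fingers close. It gives the time, the measured TCP pose, the force, the opening and the grip force at its end, in the units of the state.
- robot.get_obs(): the state, without advancing time (a new reading comes with each control period).
- robot.snapshot(name): name is "side" or "top" or "wrist"; returns a dict with "image" (480x640x3 uint8, red, green, blue), "depth" (480x640 float32, m along the optical axis (not along the pixel's ray), 0 where there is no reading), "fov_y" (degrees; the focal length in pixels is half the picture's height over the tangent of half this angle, whatever the lens; pixels are square), "cx", "cy" (the principal point, pixels), "origin" and "orientation" of the camera in the world; the wrist camera has in their place "T_tool_cam" (4x4, takes a point from camera to tool coordinates, whose origin is the TCP and whose axes are the flange's). Camera axes: x right, y up, looking along -z (the intrinsics and any distortion apply to the point x, -y, -z); pixel columns grow to the right and rows downward; lengths in m; the calibration is good to about 2 mm. A picture is of the moment at which its call begins: read the wrist's pose just before it.
- robot.close_job(): hands the job in; it is judged then, once.
The state is a dict: "time": time; "joint_positions": joint angles; "qvel": joint speeds; "joint_torque": joint torques, N m; "tool_pos": TCP position; "ee_rot": TCP orientation; "wrist_force": force on the tool from outside, world axes, zero at the start; "wrist_torque": the same for the moment, N m; "width": finger opening in m; "finger_force": force on a finger pad.
Only numpy, scipy, OpenCV 4.12 (cv2) and the standard library are available. Lean on these libraries where they do the work, as an engineer would, in place of code of your own. Each camera call takes 0.05 s, during which the arm holds its last target. There are 200 camera calls.

### The job

Fix the white relay block to the slotted plate with the T-headed wing bolt (not the round-headed one): lower its head into the slot, slide the stem home in the block's forked foot, and turn the head square across the slot. Then tighten the wing nut clockwise until its spring washer is squeezed about half way, neither slack nor flat, and let go. Work gently: do not force the head against the plate or push the block out of place, and leave everything else where it is.

Things in the scene. Friction and masses are not known exactly. Their poses are not given: they have to be found in the camera images.
- plate: Fixed bare aluminium plate, 130 x 270 x 22 mm, on a 3 mm mat; origin under its centre, 3 mm above the table. A T-slot runs along its own y through the middle (x = 0), open at both ends. Mouth 20 mm wide; lips from 13.5 to 22 mm above the underside; below them a channel 32 mm wide, its floor 4 mm above the underside.
- relay: Loose block (about 0.7 kg) lying on the plate over the slot: white and black relay 56 x 60 x 36 mm high on a steel foot 56 mm wide that ends in an open fork towards the block's own -y. On the fork lies a dark forked pad fixed to it. Origin on the foot's underside (plate top), at the bolt's place in the fork; relay body from y = +41 mm.
- fork_seat (a point): Where the axis of the bolt's stem lies when the stem touches the fork's bottom, 28 mm above the plate's underside. Axes as the block's: the fork opens to -y, prong tips at y = -23 mm, gap 14 mm. Its middle lies along the slot within 1 mm and 2 degrees. The pad's top (52 mm wide, y = -22 to +23 mm) is 0 to 3 mm higher than this point, differently each time: find it by feel.
- tbolt: Loose steel T-bolt standing on its head on the 3 mm mat, 67 mm tall, 0.18 kg with nut and washer. Origin under the head's centre, z up the stem. Head 8 mm thick, 30 mm long along its own y, 18 mm wide along x; stem 10 mm diameter. Standing on the channel floor the head has 1.5 mm vertical play under the lips.
- tbolt_head (a point): Centre of the head's top, axes as the bolt's. Two diagonal corners of the head are cut away: in the channel it turns clockwise (seen from above) from lengthwise to square, where its x lies along the slot, and the walls stop it about 7 to 12 degrees further. Counter-clockwise it jams after some 35 degrees.
- wing_grip (a point): Middle of the wing of the bolt's nut, on the bolt's axis, 55 to 56.5 mm above its underside at the start. The wing is an upright steel bar 38 mm long (its x), 12 mm thick (its y: grasp across it), 20 mm tall (10 mm above and below this point). Its angle to the head's x axis is 0 to 0.4 rad clockwise at the start.
- wing: The wing nut (origin on the bolt's axis). It is stiff on its thread (0.1 N m), so bolt and nut turn together until the head is stopped; then clockwise from above lowers the nut on the bolt 4 mm per rad. It stays where left. Torque grows by 0.004 N m per N of clamp load. Some 1.2 to 2.4 rad are needed after the stop, the first 0.45 rad always free.
- washer: Spring washer under the nut: steel disc 28 mm diameter, underside 30.5 mm above this origin, which lies on the bolt's axis. 2 to 6.5 mm clear of the pad while the bolt stands on the channel floor. When it meets the pad the bolt is first drawn up 1.5 mm to the lips, then the spring is squeezed: 8 N per mm, flat at 3 mm (24 N); half way is 1.5 mm, 12 N.
- spare: Bystander: loose round-headed bolt with the same wing nut; head a 30 mm disc. Origin under its head. Not to be used.
- controller: Bystander: black panel controller box, 48 x 80 x 48 mm.
- heatsink: Bystander: finned aluminium heat sink, 50 x 60 x 30 mm.
- spool: Bystander: grey spool, 54 mm diameter, 42 mm tall.
- jar: Bystander: small jar, 44 mm diameter, 45 mm tall.
- driver: Bystander: screwdriver lying on the mat.
- hexnut: Bystander: plain hexagon nut, 18 mm across, 8 mm high.
Not all that is in view belongs to the job. Leave any purple or turquoise look-alike of the tbolt alone.

How it is judged:
By the outcome, as a careful person would: the job done as asked, in the order asked, and still so for the second after the job is handed in, with the robot touching nothing.
It also fails if it takes over 72 s, if anything falls off the work surface, if the arm or the gripper's body presses on something with over 40 N, if the wrist force passes 120 N, or if a joint passes its speed limit or range.

## Working session

There is one attempt and no reset: what is moved stays moved. The work goes in short steps, Python scripts to look and compute and a tool call to move; the robot and the scene stay as the last step left them, time stands still between calls to the robot, and variables do not carry over. Pictures are saved under pics/ and viewed, at most 10 in all, crops included, and the job is handed in when it is done.

Besides the shell and the picture viewer there is one more tool, called after "Emit:" as name(argument=value, ...) on one line, values as JSON. move_arm: Moves the arm, as the interface text tells. Its arguments: {"type":"object","properties":{"deltas":{"type":"array","items":{"type":"number"}}},"required":["deltas"]}

```bash
mkdir -p pics; cat > h.py <<'E'
import numpy as np, cv2
from scipy.spatial.transform import Rotation as R
from bench import robot
def snap(name,fn=None):
    o=robot.get_obs(); s=robot.snapshot(name)
    if 'T_tool_cam' in s:
        T=np.eye(4);T[:3,:3]=rot(o['ee_rot']);T[:3,3]=o['tool_pos'];T=T@np.array(s['T_tool_cam'])
    else:
        T=np.eye(4);T[:3,:3]=rot(s['orientation']);T[:3,3]=s['origin']
    s['T']=T
    if fn: cv2.imwrite('pics/'+fn,s['image'][:,:,::-1])
    np.savez('pics/'+(fn or name)+'.npz',image=s['image'],depth=s['depth'],T=T,f=240/np.tan(np.radians(s['fov_y'])/2),c=[s['cx'],s['cy']])
    return s
def rot(r):
    r=np.array(r); 
    if r.shape==(3,3): return r
    return R.from_quat(r).as_matrix() if r.size==4 else R.from_euler('xyz',r).as_matrix()
def cloud(fn):
    d=np.load('pics/'+fn+'.npz'); Z=d['depth'].astype(float); v,u=np.mgrid[:480,:640]
    f=float(d['f']);c=d['c']
    P=np.stack([(u-c[0])/f*Z,-(v-c[1])/f*Z,-Z],-1)
    W=P@d['T'][:3,:3].T+d['T'][:3,3]; W[Z==0]=np.nan
    return W,d['image']
E
python3 - <<'E'
from h import *
o=robot.get_obs();print({k:np.round(v,3) for k,v in o.items()})
for n in ['side','top','wrist']:
    s=snap(n,n+'1.png'); print(n,{k:v for k,v in s.items() if k not in('image','depth')})
E
```

```text
{'time': np.float64(0.0), 'joint_positions': array([ 1.052,  0.088,  1.372, -0.   ,  1.684, -0.103]), 'qvel': array([ 0.   , -0.001,  0.   ,  0.003,  0.   ,  0.   ]), 'joint_torque': array([ 2.0000e-03, -3.4018e+01, -3.0243e+01,  7.2000e-02,  3.3000e-02,
       -0.0000e+00]), 'tool_pos': array([0.222, 0.503, 0.204]), 'ee_rot': array([-3.139, -0.   ,  2.726]), 'wrist_force': array([ 0.411, -0.487, -0.961]), 'wrist_torque': array([-0.002,  0.002,  0.022]), 'finger_force': np.float64(0.0), 'width': np.float64(0.094)}
side {'fov_y': 55.372837481283554, 'cx': 317.01316803203554, 'cy': 241.91500459022882, 'origin': array([ 0.41151689, -0.58699222,  0.60306045]), 'orientation': array([ 0.75952708, -0.00687017, -0.39464406]), 'T': array([[ 0.92311169,  0.27444293, -0.26934344,  0.41151689],
       [-0.38447056,  0.6712399 , -0.63373448, -0.58699222],
       [ 0.00687012,  0.68856233,  0.72514462,  0.60306045],
       [ 0.        ,  0.        ,  0.        ,  1.        ]])}
top {'fov_y': 53.812353499512696, 'cx': 326.68135958896954, 'cy': 237.10876654020961, 'origin': array([ 0.56704536, -0.12
[... 330 characters left out ...]
  ]])}
wrist {'fov_y': 66.31851479638985, 'cx': 322.04302396933895, 'cy': 240.74125793631384, 'T_tool_cam': array([[ 3.10013532e-04,  9.57310211e-01,  2.89062388e-01,
         8.56842681e-02],
       [ 9.99999920e-01, -3.69362646e-04,  1.50767193e-04,
        -4.87796261e-04],
       [ 2.51099822e-04,  2.89062318e-01, -9.57310249e-01,
        -1.78912349e-01],
       [ 0.00000000e+00,  0.00000000e+00,  0.00000000e+00,
         1.00000000e+00]]), 'T': array([[ 0.40361738, -0.87617504, -0.26345838,  0.14348661],
       [ 0.9149253 ,  0.3858382 ,  0.11849292,  0.5371821 ],
       [-0.00216823, -0.28887054,  0.95736571,  0.38338692],
       [ 0.        ,  0.        ,  0.        ,  1.        ]])}
```

View pics/top1.png

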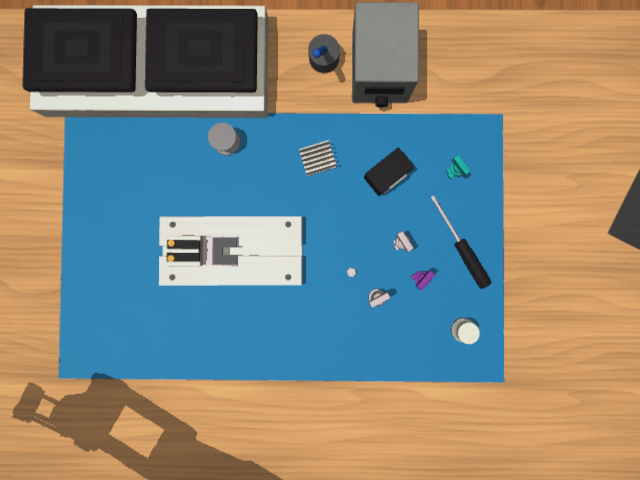

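View pics/side1.png

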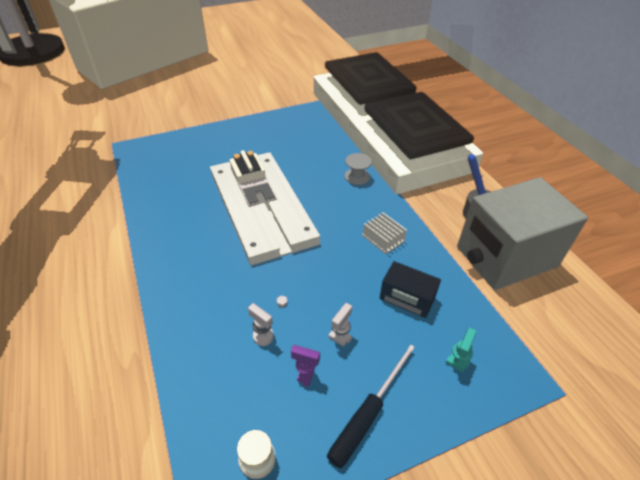

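Top view: grey wing bolts at (403,242) and (378,298), with the relay fork at (225,250) opening to the right (world −y). The purple bolt is at (423,280) and the turquoise one at (458,168). Next I'll measure and zoom in on both grey bolts.

```bash
python3 - <<'E'
from h import *
W,I=cloud('top1.png')
def rep(n,u0,u1,v0,v1,zmin=.008,zmax=.12):
    w=W[v0:v1,u0:u1].reshape(-1,3); w=w[np.isfinite(w[:,2])&(w[:,2]>zmin)&(w[:,2]<zmax)]
    print(n,len(w),w.mean(0).round(4),w.min(0).round(3),w.max(0).round(3))
    t=w[w[:,2]>w[:,2].max()-.006]; print('  top',len(t),t.mean(0).round(4))
    return w
rep('A403',388,416,230,256); rep('B378',364,394,284,310)
w=rep('plate',155,305,212,290,.018,.03)
print(cv2.minAreaRect((w[:,:2]*1000).astype(np.float32)))
w=rep('relay',155,245,230,270,.034,.09)
print(np.nanmedian(W[360,430],0), np.nanmedian(W[200:210,100:140,2]))
a=cv2.imread('pics/top1.png')[215:325,345:445]; b=cv2.imread('pics/side1.png')[285:395,235:365]
c=cv2.imread('pics/top1.png')[205:295,150:310]
r=lambda x:cv2.resize(x,(400,300),interpolation=cv2.INTER_CUBIC)
cv2.imwrite('pics/z1.png',np.vstack([np.hstack([r(a),r(b)]),np.hstack([r(c),r(cv2.imread('pics/side1.png')[140:265,200:325])])]))
E
```

```text
A403 255 [ 0.5867 -0.2578  0.0566] [ 0.571 -0.274  0.009] [ 0.605 -0.246  0.074]
  top 127 [ 0.5882 -0.26    0.07  ]
B378 266 [ 0.4845 -0.213   0.0533] [ 0.469 -0.232  0.008] [ 0.496 -0.192  0.072]
  top 133 [ 0.4824 -0.2148  0.0692]
plate 7073 [0.5683 0.0544 0.0251] [ 0.503 -0.071  0.018] [0.634 0.201 0.03 ]
  top 5271 [0.5686 0.0529 0.0258]
((568.531982421875, 64.9401626586914), (129.63412475585938, 271.3525390625), 0.38738635182380676)
relay 1272 [0.5684 0.1315 0.0521] [0.54  0.052 0.034] [0.596 0.175 0.066]
  top 138 [0.5678 0.1506 0.0628]
0.003342524836406402 0.0028422950169595396
```

View pics/z1.png

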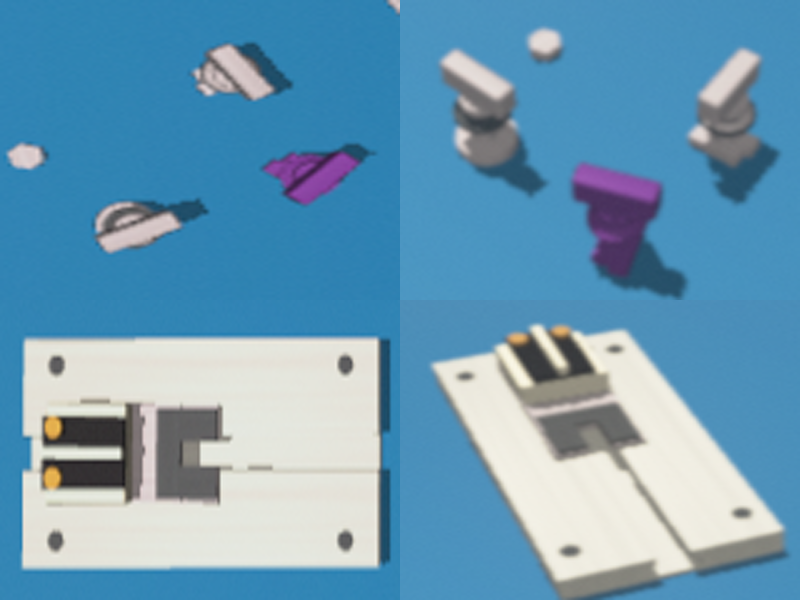

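The T-headed bolt is A at about (0.587, −0.258), and its wing top is at about z 0.07, as it should be. B has the disc head, so it is the spare. The slot runs along world y at x≈0.568. I'll move above A so the wrist camera can see it.

Emit:
move_arm(deltas=[0,0,-0.884,-64.3,-54.9,5,0,0,0,-0.884,-64.3,-54.9,5,0,0,0,-0.884,-64.3,-54.9,5,0,0,0,-0.884,-64.3,-54.9,5,0,0,0,-0.884,-64.3,-54.9,5,0,0,0,-0.884,-64.3,-54.9,5,0,0,0,-0.884,-64.3,-54.9,5,0,0,0,-0.884,-64.3,-54.9,5,0])

```text
time: 0.95
tool_pos: [0.3821, 0.1724, 0.1839]
ee_rot: [3.142, 0.0, -2.671]
wrist_force: [1.1, -0.2, -0.0]
width: 0.0472
finger_force: 0.0
```

Emit:
move_arm(deltas=[0,0,0,1.2,-47.7,3.4,0,0,0,0,1.2,-47.7,3.4,0,0,0,0,1.2,-47.7,3.4,0,0,0,0,1.2,-47.7,3.4,0,0,0,0,1.2,-47.7,3.4,0,0,0,0,1.2,-47.7,3.4,0,0,0,0,1.2,-47.7,3.4,0,0,0,0,1.2,-47.7,3.4,0])

```text
time: 1.75
tool_pos: [0.5532, -0.1884, 0.155]
ee_rot: [3.141, -0.0, -2.674]
wrist_force: [1.1, 0.3, 0.8]
width: 0.0469
finger_force: 0.0
```

Emit:
move_arm(deltas=[0,0,0,0.2,-8.0,0,0,0,0,0,0.2,-8.0,0,0,0,0,0,0.2,-8.0,0,0,0,0,0,0.2,-8.0,0,0])

```text
time: 2.15
tool_pos: [0.5868, -0.2587, 0.1545]
ee_rot: [3.139, -0.001, -2.674]
wrist_force: [0.5, 0.1, -0.2]
width: 0.0468
finger_force: 0.0
```

```bash
python3 - <<'E'
from h import *
o=robot.get_obs();print(o['time'],o['tool_pos'],o['ee_rot'],o['joint_positions'].round(3))
s=snap('wrist','w2.png')
W,I=cloud('w2.png')
w=W.reshape(-1,3); m=(abs(w[:,0]-.587)<.035)&(abs(w[:,1]+.258)<.035)
for lo,hi in[(.062,.08),(.03,.06),(.008,.0135)]:
    q=w[m&(w[:,2]>lo)&(w[:,2]<hi)]; print(lo,len(q),q.mean(0).round(4),q[:,2].max(),cv2.minAreaRect((q[:,:2]*1000).astype(np.float32)))
E
```

```text
2.15 [ 0.58678196 -0.2587227   0.15454082] [ 3.13933330e+00 -7.86078564e-04 -2.67432308e+00] [-5.040e-01  3.060e-01  1.214e+00  1.000e-03  1.623e+00 -2.542e+00]
0.062 770 [ 0.5856 -0.2605  0.0686] 0.07095383022831897 ((586.850830078125, -259.8258056640625), (38.2694206237793, 12.039997100830078), 32.99790954589844)
0.03 394 [ 0.583  -0.2602  0.0425] 0.059900356835619784 ((583.1902465820312, -261.150146484375), (31.145191192626953, 27.54109001159668), 21.031078338623047)
0.008 93 [ 0.5783 -0.2581  0.0103] 0.012407090200370618 ((583.0673217773438, -262.368896484375), (10.153251647949219, 29.947065353393555), 35.237396240234375)
```

View pics/w2.png

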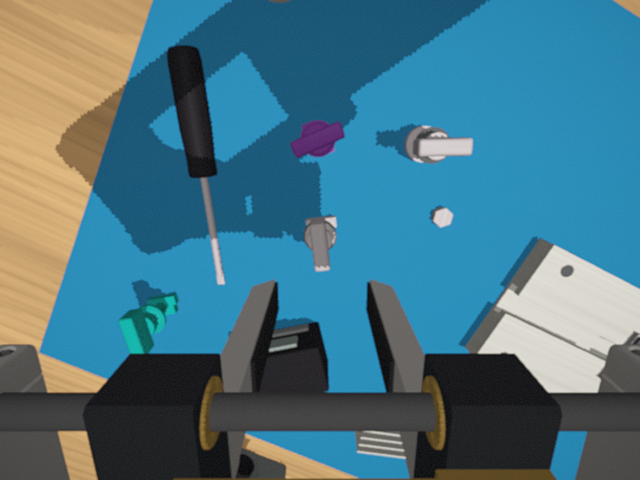

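The wrist view shows the T-bolt at about (320,240), wing nearly vertical in the image and about 0.1 rad off the tool. Head corners show at (328,220) and (308,240). I'll combine the three clouds to get the head angle.

```bash
python3 - <<'E'
from h import *
S=12; cv=np.full((600,800,3),255,np.uint8)
for k,(n,col) in enumerate([('top1.png',(0,0,255)),('side1.png',(0,160,0)),('w2.png',(255,0,0))]):
    W,I=cloud(n); w=W.reshape(-1,3); m=(abs(w[:,0]-.587)<.03)&(abs(w[:,1]+.259)<.03)
    t=w[m&(w[:,2]>.0665)&(w[:,2]<.08)]; r=cv2.minAreaRect((t[:,:2]*1000).astype(np.float32)); 
    print(n,r,'topz',np.median(t[:,2]))
    c=np.array(r[0])/1000
    q=w[m&(w[:,2]>.007)&(w[:,2]<.014)]; print(len(q),np.median(q[:,2]))
    for p,cc in[(t,tuple(int(x*.4+150) for x in col)),(q,col)]:
        for x in p:
            d=(x[:2]-c)*1000; cv2.circle(cv,(int(400+S*d[0]),int(300-S*d[1])),3,cc,-1)
I=cv2.imread('pics/w2.png')[195:285,260:380]
cv[:225,:300]=cv2.resize(I,(300,225),interpolation=cv2.INTER_CUBIC)
cv2.imwrite('pics/sc.png',cv)
E
```

```text
top1.png ((588.0762329101562, -260.4826354980469), (37.959999084472656, 12.197676658630371), 32.87919998168945) topz 0.06968385163275159
27 0.009985131326586183
side1.png ((589.3714599609375, -260.9967346191406), (38.02442169189453, 12.372672080993652), 32.41474151611328) topz 0.07058480527701738
160 0.012035115185160872
w2.png ((586.8507080078125, -259.82269287109375), (38.27678680419922, 11.96994400024414), 33.158756256103516) topz 0.06887715517065018
101 0.010318457212936005
```

View pics/sc.png

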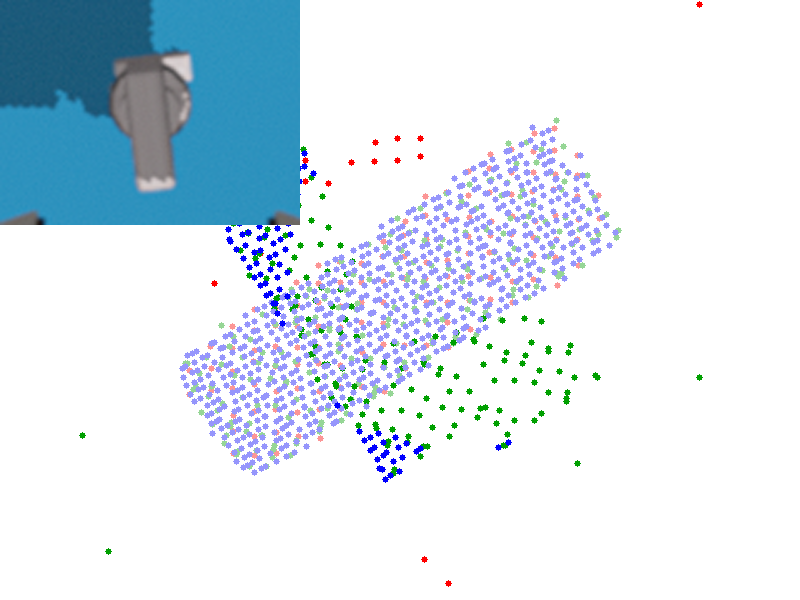

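The head long axis fits between 122° and 125°, which is too loose for the slot. I'll take one more oblique look from the side.

Emit:
move_arm(deltas=[0,0,0,5,0,1.5,0,0,0,0,9,0,3,0,0,0,0,9,0,3,0,0,0,0,9,0,3,0])

```text
time: 2.6
tool_pos: [0.5206, -0.2761, 0.1254]
ee_rot: [-3.127, -0.02, -2.715]
wrist_force: [0.6, -0.5, -0.4]
width: 0.047
finger_force: 0.0
```

```bash
python3 - <<'E'
from h import *
s=snap('wrist','w3.png')
I=s['image'];f=240/np.tan(np.radians(s['fov_y'])/2);T=s['T']
p=np.linalg.inv(T)@np.array([.5868,-.2598,.02,1]); u=s['cx']-f*p[0]/p[2]; v=s['cy']+f*p[1]/p[2]
print(u,v); u,v=int(u),int(v); np.save('pics/uv.npy',[u,v])
c=I[v-45:v+45,u-60:u+60,::-1]
cv2.imwrite('pics/w3c.png',cv2.resize(c,(800,600),interpolation=cv2.INTER_CUBIC))
E
```

```text
308.7211076292083 318.08438554480733
```

View pics/w3c.png

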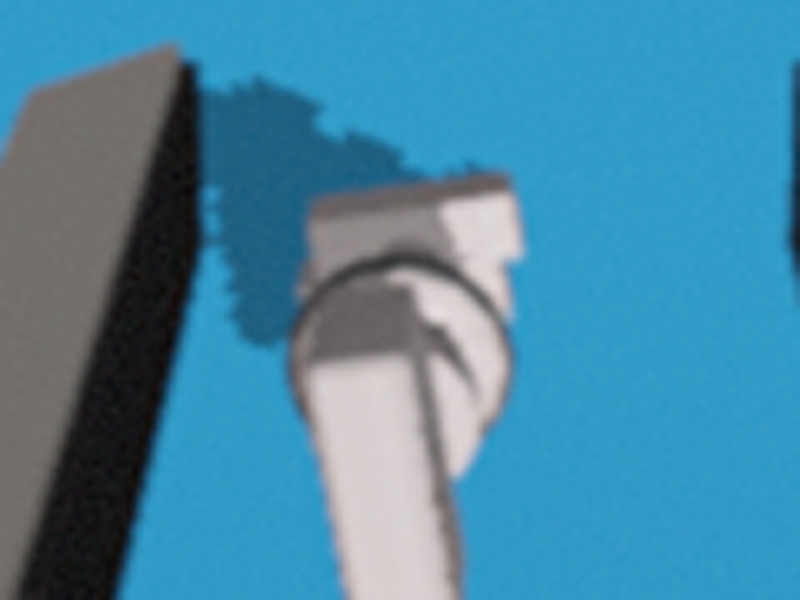

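The crop shows the head's near side face as a dark strip. Its top edge runs (313,218)→(510,192) and its bottom edge (310,202)→(508,176). The step at (520,255) is the head's cut. I'll project these edges to world coordinates.

```bash
cat >> h.py <<'E'
def ray(fn,u,v,z):
    d=np.load('pics/'+fn+'.npz');f=float(d['f']);c=d['c'];T=d['T']
    r=T[:3,:3]@np.array([(u-c[0])/f,-(v-c[1])/f,-1]);o=T[:3,3]
    return o+r*(z-o[2])/r[2]
E
python3 - <<'E'
from h import *
o=robot.get_obs();print(o['tool_pos'],o['ee_rot'],o['joint_positions'][[0,5]])
P=lambda X,Y,z: ray('w3.png',248+X/6.667,273+Y/6.667,z)
for a,b,z in[((313,218),(510,192),.011),((310,202),(508,176),.003)]:
    p,q=P(*a,z),P(*b,z);d=q-p;print(p.round(4),q.round(4),'len',np.linalg.norm(d),'ang+90',np.degrees(np.arctan2(d[1],d[0])))
# wing top edges
for a,b,z in[((308,355),(348,600),.069),((415,352),(448,595),.069),((308,355),(415,352),.069)]:
    p,q=P(*a,z),P(*b,z);d=q-p;print('wing',p.round(4),q.round(4),np.degrees(np.arctan2(d[1],d[0])),np.linalg.norm(d))
# subpixel rows of the strip: darkness/blue edges per column
I=np.load('pics/w3.png.npz')['image'].astype(float)
xs,y1,y2=[],[],[]
for u in range(297,323):
    g=I[296:312,u,2]-I[296:312,u,0]; # blue-red: mat high
    s=cv2.resize(g.reshape(-1,1),(1,160),interpolation=cv2.INTER_CUBIC).ravel()
    k=np.where(s<30)[0]
    if len(k): xs.append(u);y1.append(296+(k[0]+.5)/10-.5)
print(np.c_[xs,y1].round(1).tolist())
A=np.polyfit(xs[1:-2],y1[1:-2],1)
p,q=ray('w3.png',298,np.polyval(A,298),.003),ray('w3.png',321,np.polyval(A,321),.003);d=q-p;print('fit',np.degrees(np.arctan2(d[1],d[0])),np.linalg.norm(d))
E
```

```text
[ 0.52165389 -0.27656395  0.12615928] [-3.12561644 -0.01902316 -2.71493137] [-0.56880209 -2.56563521]
[ 0.5854 -0.2741  0.011 ] [ 0.5711 -0.2521  0.011 ] len 0.026238272921011614 ang+90 123.0217335329175
[ 0.5872 -0.2745  0.003 ] [ 0.5725 -0.2519  0.003 ] len 0.02703205442808807 ang+90 122.95909891608967
wing [ 0.5727 -0.2748  0.069 ] [ 0.5986 -0.2588  0.069 ] 31.690261337707426 0.030398120020021558
wing [ 0.5675 -0.2645  0.069 ] [ 0.5933 -0.249   0.069 ] 30.955277023381374 0.030056438241964852
wing [ 0.5727 -0.2748  0.069 ] [ 0.5675 -0.2645  0.069 ] 116.69367385591268 0.011533274325216065
[[297.0, 302.0], [298.0, 302.0], [299.0, 301.8], [300.0, 301.6], [301.0, 301.6], [302.0, 301.4], [303.0, 301.4], [304.0, 301.0], [305.0, 301.0], [306.0, 300.8], [307.0, 300.6], [308.0, 300.4], [309.0, 300.4], [310.0, 300.2], [311.0, 300.0], [312.0, 300.0], [313.0, 300.2], [314.0, 300.0], [315.0, 299.6], [316.0, 299.6], [317.0, 299.6], [318.0, 299.2], [319.0, 299.0], [320.0, 299.0], [321.0, 299.0], [322.0, 299.0]]
fit 123.07744525741867 0.02092521690009888
```

Head x is at about 33° and the wing at about 32–33°, so the offset is only about 1°. Now I'll go above the bolt and grasp; joint 6 is near its limit, so I'll stay at yaw −2.674.

```bash
cat >> h.py <<'E'
def delta(p,yaw):
    o=robot.get_obs();Rc=rot(o['ee_rot']);Rt=R.from_euler('xyz',[np.pi,0,yaw]).as_matrix()
    print('rv',R.from_matrix(Rc.T@Rt).as_rotvec().round(3),'cm',(Rc.T@(np.array(p)-o['tool_pos'])*100).round(2))
E
python3 -c "
from h import *
delta([.587,-.26,.12],-2.674)"
```

```text
rv [-0.016 -0.019 -0.041] cm [-6.64 -1.19  0.51]
```

Emit:
move_arm(deltas=[-0.016,-0.019,-0.041,-4,-0.7,0.2,0,-0.016,-0.019,-0.041,-6.64,-1.19,0.5,0,-0.016,-0.019,-0.041,-6.64,-1.19,0.5,0,-0.016,-0.019,-0.041,-6.64,-1.19,0.5,0])

```text
time: 3.05
tool_pos: [0.5872, -0.2606, 0.1193]
ee_rot: [3.14, -0.002, -2.673]
wrist_force: [-0.1, 0.5, -0.5]
width: 0.047
finger_force: 0.0
```

```bash
python3 -c "
from h import *
o=robot.get_obs();print(o['tool_pos'],o['ee_rot'],o['joint_positions'])
delta([.587,-.26,.043],-2.674)"
```

```text
[ 0.58719449 -0.26055059  0.11925641] [ 3.14047841e+00 -1.93932527e-03 -2.67344070e+00] [-5.05305750e-01  3.22905722e-01  1.26353005e+00 -9.76891089e-04
  1.55716895e+00 -2.54423866e+00]
rv [ 0.001 -0.002  0.001] cm [-0.02  0.05  7.63]
```

Emit:
move_arm(deltas=[0,0,0,0,0,4,0,0,0,0,0,0.05,6.5,0,0,0,0,0,0.05,7.6,0,0,0,0,0,0.05,7.6,0,0,0,0,0,0.05,7.6,0.5,0,0,0,0,0.05,7.6,0.65,0,0,0,0,0.05,7.6,1,0,0,0,0,0.05,7.6,1])

```text
time: 3.85
tool_pos: [0.5862, -0.261, 0.044]
ee_rot: [3.141, -0.001, -2.675]
wrist_force: [0.5, 0.1, 2.4]
width: 0.0188
finger_force: 30.1
```

Emit:
move_arm(deltas=[0,0,0,0,0,0,1,0,0,0,0,0,0,1])

```text
time: 4.05
tool_pos: [0.5863, -0.261, 0.0439]
ee_rot: [3.141, -0.001, -2.675]
wrist_force: [-0.0, 0.9, 4.4]
width: 0.0183
finger_force: 30.0
```

Width 18.3 mm is more than the 12 mm wing, so I'll look before lifting.

```bash
python3 - <<'E'
from h import *
s=snap('wrist','w4.png'); t=snap('side','s4.png')
a=cv2.resize(s['image'][200:400,220:420,::-1],(400,400),interpolation=cv2.INTER_CUBIC)
b=cv2.resize(t['image'][260:380,280:400,::-1],(400,400),interpolation=cv2.INTER_CUBIC)
cv2.imwrite('pics/z4.png',np.hstack([a,b]))
print(robot.get_obs())
E
```

```text
{'time': 4.15, 'joint_positions': array([-5.06657169e-01,  3.67727906e-01,  1.35892036e+00, -8.37470879e-04,
        1.41568919e+00, -2.54357877e+00]), 'qvel': array([ 0.00011251,  0.00144244, -0.00072021,  0.00063727, -0.00174478,
       -0.00049922]), 'joint_torque': array([-2.49977449e-03, -4.06960094e+01, -2.61116785e+01, -8.18099175e-02,
       -2.56878457e-04, -1.96450310e-03]), 'tool_pos': array([ 0.58627906, -0.26097166,  0.0438887 ]), 'ee_rot': array([ 3.14144285e+00, -1.10309988e-03, -2.67533761e+00]), 'wrist_force': array([-0.73144935,  0.20876761,  5.12759808]), 'wrist_torque': array([0.12048101, 0.02684963, 0.02670495]), 'finger_force': 30.001164078712463, 'width': 0.018483178583643015}
```

View pics/z4.png

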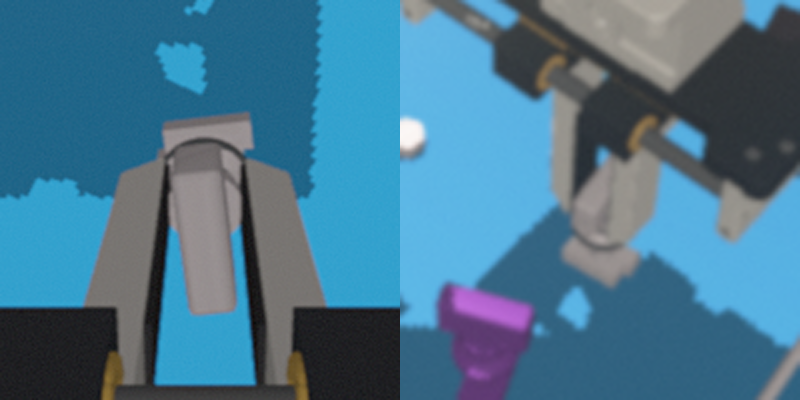

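The fingertips closed on the conical hub below the wing. I'll open, rise 8 mm and grip the wing itself.

Emit:
move_arm(deltas=[0,0,0,0,0,0,0.3,0,0,0,0,0,0,0.3,0,0,0,0,0,-0.8,0.3,0,0,0,0,0,-0.8,0.3,0,0,0,0,0,-0.8,0.7,0,0,0,0,0,-0.8,1,0,0,0,0,0,-0.8,1,0,0,0,0,0,-0.8,1])

```text
time: 4.95
tool_pos: [0.5855, -0.2606, 0.0505]
ee_rot: [3.139, -0.002, -2.675]
wrist_force: [-0.1, -0.1, 0.2]
width: 0.0116
finger_force: 30.0
```

```bash
python3 - <<'E'
from h import *
o=robot.get_obs();print(o['tool_pos'],o['ee_rot'],o['width'],o['wrist_force'])
s=snap('wrist','w5.png')
W,I=cloud('top1.png')
q=W[225:280,200:250].reshape(-1,3)
# pad: dark region on fork
g=I[:,:,:].max(2); m=(g<130)&(W[:,:,2]>.025)&(W[:,:,2]<.045); m[:225]=0;m[280:]=0;m[:,:200]=0;m[:,260:]=0
w=W[m]; print(len(w),np.percentile(w,[1,5,50,95,99],axis=0).round(4))
print(cv2.minAreaRect((w[:,:2]*1000).astype(np.float32)))
# front edge columns of pad per row, channel inside
for v in range(232,270,2): 
    r=np.where(m[v])[0]; print(v,r.min() if len(r) else None,r.max() if len(r) else None, W[v,r.max()].round(4) if len(r) else '')
E
```

```text
[ 0.58551083 -0.26058188  0.05045679] [ 3.13940020e+00 -2.49872465e-03 -2.67543014e+00] 0.011625072172564692 [-0.12941621 -0.06003268  0.20577864]
702 [[0.5439 0.0501 0.0267]
 [0.5458 0.0523 0.0292]
 [0.5699 0.081  0.0329]
 [0.5921 0.1142 0.0365]
 [0.5929 0.1147 0.043 ]]
((569.185791015625, 82.59060668945312), (66.45404052734375, 52.85317611694336), 88.57316589355469)
232 None None 
234 None None 
236 201 203 [0.5964 0.1151 0.0264]
238 201 237 [0.5931 0.0506 0.0258]
240 201 237 [0.5892 0.0497 0.0303]
242 201 237 [0.5855 0.0501 0.0281]
244 201 237 [0.5817 0.0503 0.0267]
246 201 236 [0.5778 0.0509 0.0329]
248 202 222 [0.5739 0.0779 0.03  ]
250 201 222 [0.5701 0.0783 0.028 ]
252 201 222 [0.5664 0.0784 0.0274]
254 201 222 [0.5626 0.0781 0.0286]
256 201 236 [0.559  0.051  0.0314]
258 201 237 [0.5552 0.0499 0.0268]
260 201 237 [0.5514 0.05   0.0261]
262 201 236 [0.5476 0.0516 0.0275]
264 201 235 [0.544  0.0522 0.0336]
266 None None 
268 None None
```

The grip is now on the wing (11.6 mm). The fork seat is at about (0.5685, 0.073) and the prong tips at y≈0.050. I'll lift, then carry the bolt over the slot at y≈0.02 while turning it lengthwise.

Emit:
move_arm(deltas=[0,0,0,0,0,-3,1,0,0,0,0,0,-5,1,0,0,0.1,-2,4,-5,1,0,0,0.2,-4,8,-5,1,0,0,0.3,-6,12.5,-5,1,0,0,0.4,-8,17,-5,1,0,0,0.48,-10,21.5,-5,1,0,0,0.48,-11.1,25.2,-5,1])

```text
time: 5.8
tool_pos: [0.5709, 0.0172, 0.1003]
ee_rot: [3.14, -0.004, 3.128]
wrist_force: [0.4, -0.1, -1.6]
width: 0.0117
finger_force: 30.0
```

Emit:
move_arm(deltas=[0,0,0,0,0,0,1,0,0,0,0,0,0,1])

```text
time: 6.0
tool_pos: [0.5712, 0.015, 0.1004]
ee_rot: [-3.141, -0.004, 3.13]
wrist_force: [-0.7, -0.7, -1.0]
width: 0.0118
finger_force: 30.0
```

```bash
python3 - <<'E'
from h import *
o=robot.get_obs();print({k:np.round(o[k],4) for k in('time','tool_pos','ee_rot','width','joint_positions','wrist_force')})
s=snap('wrist','w6.png'); snap('side','s6.png')
W,I=cloud('w6.png'); T=o['tool_pos']
m=(abs(W[:,:,0]-T[0])<.04)&(abs(W[:,:,1]-T[1])<.02)&(W[:,:,2]>T[2]+.010)&(W[:,:,2]<T[2]+.025)
ys,xs=np.where(m);print('wing px',len(xs),xs.min(),xs.max(),ys.min(),ys.max(),W[m].min(0).round(4),W[m].max(0).round(4))
v=lambda z0,z1:(W[:,:,2]>z0)&(W[:,:,2]<z1)
# slot edges: plate top pts vs floor, by y-bins
for y in np.arange(-.06,.05,.01):
    k=(abs(W[:,:,1]-y)<.004)&(abs(W[:,:,0]-.5685)<.06)
    top=W[k&v(.021,.029)];lo=top[top[:,0]<.5685];hi=top[top[:,0]>.5685]
    if len(lo)>5 and len(hi)>5: print(round(y,3),lo[:,0].max().round(4),hi[:,0].min().round(4))
a=cv2.resize(s['image'][60:420,100:540,::-1],(440,360))
a=s['image'][60:420,100:540,::-1]
b=cv2.imread('pics/s6.png')[130:290,180:340]
cv2.imwrite('pics/z6.png',np.hstack([a,cv2.resize(b,(360,360),interpolation=cv2.INTER_CUBIC)]))
E
```

```text
{'time': np.float64(6.0), 'tool_pos': array([0.5712, 0.015 , 0.1004]), 'ee_rot': array([-3.1415, -0.0039,  3.13  ]), 'width': np.float64(0.0118), 'joint_positions': array([-7.2800e-02,  1.8050e-01,  1.4763e+00, -3.0000e-04,  1.4886e+00,
       -1.6320e+00]), 'wrist_force': array([-0.6726, -0.6838, -1.0129])}
wing px 2508 284 361 275 350 [ 0.5536 -0.0028  0.1104] [0.5918 0.0332 0.1254]
-0.06 0.5586 0.5784
-0.05 0.5586 0.5783
-0.04 0.5591 0.5783
-0.03 0.5591 0.5784
-0.02 0.5584 0.5781
-0.01 0.5587 0.5781
0.0 0.5588 0.5782
0.03 0.5585 0.5782
0.04 0.5582 0.5775
```

View pics/z6.png

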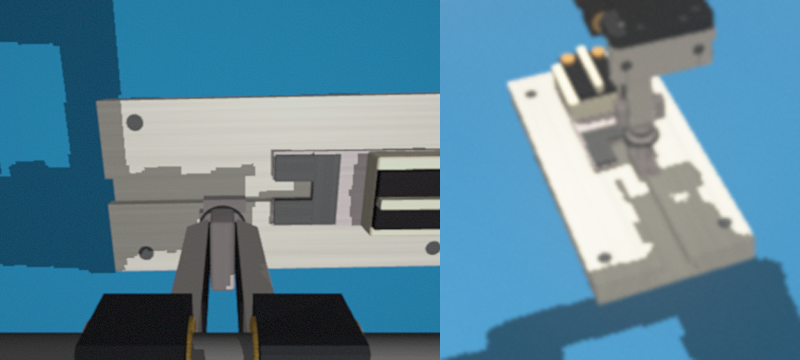

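The hover view shows the bolt over the slot at crop (222,215), the fork opening at (300,190), and no contact. I'll refine the bolt axis against the slot and fork in the same image.

```bash
python3 - <<'E'
from h import *
W,I=cloud('w6.png'); T=np.array([.5712,.015,.1004])
m=(abs(W[:,:,1]-T[1])<.0045)&(abs(W[:,:,0]-T[0])<.05)
z=W[:,:,2]
t=W[m&(z>.112)&(z<.124)];print('wingtop',len(t),np.median(t[:,2]),np.percentile(t[:,0],[0,1,99,100]).round(4),np.percentile(t[:,1],[1,99]))
m=(abs(W[:,:,1]-T[1])<.025)&(abs(W[:,:,0]-T[0])<.03)
h=W[m&(z>.05)&(z<.0645)];print('head',len(h),h.min(0).round(4),h.max(0).round(4)); 
for y in np.arange(.0,.032,.004):
    k=h[abs(h[:,1]-y)<.002]; 
    if len(k): print(round(y,3),k[:,0].min().round(4),k[k[:,0].argmin()].round(4))
g=I.max(2).astype(int); sat=I.max(2).astype(int)-I.min(2)
k=(g<140)&(sat<40)&(z>.026)&(z<.042)&(W[:,:,1]>.04)&(W[:,:,1]<.12)&(abs(W[:,:,0]-.5685)<.035)
p=W[k];print('pad',len(p),np.percentile(p,[1,50,99],axis=0).round(4),cv2.minAreaRect((p[:,:2]*1000).astype(np.float32)))
for x in np.arange(.54,.6,.004):
    q=p[abs(p[:,0]-x)<.0015]
    if len(q):print(round(x,3),len(q),q[:,1].min().round(4),q[:,1].max().round(4))
for y in np.arange(.05,.075,.004):
    q=p[abs(p[:,1]-y)<.0015];a=q[q[:,0]<.5685];b=q[q[:,0]>.5685]
    if len(a) and len(b):print('y',round(y,3),a[:,0].min().round(4),a[:,0].max().round(4),b[:,0].min().round(4),b[:,0].max().round(4))
E
```

```text
wingtop 1363 0.11895436112195384 [0.5536 0.554  0.5912 0.5918] [0.01063735 0.01928552]
head 583 [5.626e-01 1.000e-04 5.190e-02] [0.5761 0.0302 0.0624]
0.0 0.5717 [0.5717 0.0011 0.0539]
0.004 0.5626 [0.5626 0.0048 0.0603]
0.008 0.5627 [0.5627 0.0085 0.0563]
0.012 0.563 [0.563  0.0124 0.0615]
0.016 0.5627 [0.5627 0.0143 0.0544]
0.02 0.5629 [0.5629 0.022  0.058 ]
0.024 0.5628 [0.5628 0.0221 0.0545]
0.028 0.5628 [0.5628 0.0278 0.0566]
pad 5365 [[0.5393 0.0515 0.0272]
 [0.5656 0.0829 0.0327]
 [0.593  0.1159 0.0408]] ((566.3095092773438, 84.96821594238281), (68.7513427734375, 55.959041595458984), 88.77070617675781)
0.54 166 0.0512 0.1199
0.544 359 0.0511 0.116
0.548 350 0.051 0.116
0.552 347 0.0511 0.1162
0.556 351 0.0511 0.116
0.56 280 0.0512 0.116
0.564 183 0.079 0.1158
0.568 185 0.0789 0.1162
0.572 182 0.0789 0.1161
0.576 350 0.0512 0.1163
0.58 315 0.0512 0.116
0.584 326 0.0512 0.1158
0.588 301 0.0511 0.1159
0.592 282 0.0513 0.1158
0.596 2 0.1133 0.1151
y 0.05 0.5393 0.5591 0.5741 0.5934
y 0.054 0.5393 0.5603 0.574 0.5931
y 0.058 0.5393 0.5602 0.574 0.593
y 0.062 0.5393 0.5605 0.574 0.5932
y 0.066 0.5414 0.5604 0.574 0.5932
y 0.07 0.5412 0.5605 0.574 0.5935
y 0.074 0.5393 0.5606 0.5739 0.5933
```

The head's face is parallel to the slot (x = 0.5627 at every y). The bolt axis is at about 0.572 against a slot centre of 0.5685, so I'll shift 3.4 mm and start lowering.

Emit:
move_arm(deltas=[0,0,0,0.34,0,1,1,0,0,0,0.34,0,2.3,1,0,0,0,0.34,0,2.6,1,0,0,0,0.34,0,2.6,1])

```text
time: 6.5
tool_pos: [0.5672, 0.0139, 0.0732]
ee_rot: [3.141, -0.006, 3.127]
wrist_force: [0.6, -0.3, -1.7]
width: 0.0117
finger_force: 30.0
```

Emit:
move_arm(deltas=[0,0,0,0,0,0.15,1,0,0,0,0,0,0.3,1,0,0,0,0,0,0.45,1,0,0,0,0,0,0.6,1])

```text
time: 6.9
tool_pos: [0.5682, 0.0145, 0.0691]
ee_rot: [3.141, -0.003, 3.128]
wrist_force: [0.0, -0.2, -1.6]
width: 0.012
finger_force: 30.0
```

It is in the mouth with no force. Continuing down.

Emit:
move_arm(deltas=[0,0,0,0,0,0.3,1,0,0,0,0,0,0.6,1,0,0,0,0,0,0.9,1,0,0,0,0,0,1.1,1,0,0,0,0,0,1.2,1,0,0,0,0,0,1.2,1])

```text
time: 7.5
tool_pos: [0.568, 0.0144, 0.0566]
ee_rot: [3.141, -0.003, 3.128]
wrist_force: [0.4, 0.2, -1.6]
width: 0.0118
finger_force: 30.0
```

Emit:
move_arm(deltas=[0,0,0,0,0,0.05,1,0,0,0,0,0,0.1,1,0,0,0,0,0,0.1,1])

```text
time: 7.8
tool_pos: [0.5682, 0.0144, 0.0559]
ee_rot: [3.141, -0.003, 3.128]
wrist_force: [0.7, 0.1, -2.1]
width: 0.0117
finger_force: 30.0
```

Emit:
move_arm(deltas=[0,0,0,0,0,0.05,1,0,0,0,0,0,0.05,1])

```text
time: 8.0
tool_pos: [0.5681, 0.0144, 0.0554]
ee_rot: [3.141, -0.003, 3.128]
wrist_force: [0.5, -0.1, -2.0]
width: 0.0116
finger_force: 30.0
```

Emit:
move_arm(deltas=[0,0,0,0,0,0.04,1,0,0,0,0,0,0.04,1])

```text
time: 8.2
tool_pos: [0.568, 0.0145, 0.0549]
ee_rot: [3.141, -0.003, 3.128]
wrist_force: [0.8, 0.8, -3.1]
width: 0.0118
finger_force: 30.0
```

The head is in the channel and just above the floor. Now I'll slide it towards the fork.

Emit:
move_arm(deltas=[0,0,0,0.05,1,0,1,0,0,0,0.07,2,0,1,0,0,0,0.1,3,0,1,0,0,0,0.13,4,0,1,0,0,0,0.15,4.8,0,1,0,0,0,0.15,5.3,0,1,0,0,0,0.15,5.5,0,1,0,0,0,0.15,5.5,0,1])

```text
time: 9.0
tool_pos: [0.5674, 0.0697, 0.055]
ee_rot: [3.141, -0.003, 3.128]
wrist_force: [-0.5, 0.2, -1.6]
width: 0.0119
finger_force: 30.0
```

Emit:
move_arm(deltas=[0,0,0,0,0.07,0,1,0,0,0,0,0.14,0,1,0,0,0,0,0.2,0,1,0,0,0,0,0.2,0,1])

```text
time: 9.4
tool_pos: [0.5674, 0.0713, 0.0551]
ee_rot: [3.141, -0.003, 3.127]
wrist_force: [-0.9, -0.1, -2.0]
width: 0.0119
finger_force: 30.0
```

Emit:
move_arm(deltas=[0,0,0,0,0.05,0,1,0,0,0,0,0.1,0,1,0,0,0,0,0.1,0,1])

```text
time: 9.7
tool_pos: [0.5674, 0.0725, 0.055]
ee_rot: [3.141, -0.003, 3.128]
wrist_force: [-0.1, -0.1, -2.5]
width: 0.0114
finger_force: 30.0
```

Emit:
move_arm(deltas=[0,0,0,0,0.05,0,1,0,0,0,0,0.1,0,1,0,0,0,0,0.1,0,1])

```text
time: 10.0
tool_pos: [0.5674, 0.0735, 0.055]
ee_rot: [3.141, -0.003, 3.128]
wrist_force: [0.1, 0.0, -1.6]
width: 0.0121
finger_force: 30.0
```

Emit:
move_arm(deltas=[0,0,0,0,0.05,0,1,0,0,0,0,0.05,0,1])

```text
time: 10.2
tool_pos: [0.5674, 0.074, 0.055]
ee_rot: [3.141, -0.003, 3.128]
wrist_force: [0.1, -0.0, -1.8]
width: 0.0118
finger_force: 30.0
```

```bash
python3 - <<'E'
from h import *
o=robot.get_obs();print(o['tool_pos'],o['wrist_force'])
s=snap('wrist','w7.png')
W,I=cloud('w7.png');z=W[:,:,2]
g=I.max(2).astype(int); sat=g-I.min(2)
k=(g<140)&(sat<40)&(z>.026)&(z<.042)&(W[:,:,1]>.04)&(W[:,:,1]<.13)&(abs(W[:,:,0]-.5685)<.035)
p=W[k];print(len(p))
for x in np.arange(.54,.6,.004):
    q=p[abs(p[:,0]-x)<.0015]
    if len(q):print(round(x,3),len(q),q[:,1].min().round(4),q[:,1].max().round(4))
T=o['tool_pos'];m=(abs(W[:,:,1]-T[1])<.0045)&(abs(W[:,:,0]-T[0])<.05)
t=W[m&(z>T[2]+.012)&(z<T[2]+.024)];print('wingtop',len(t),np.median(t[:,2]),np.percentile(t[:,0],[0,1,99,100]).round(4))
cv2.imwrite('pics/z7.png',cv2.resize(I[150:400,200:520,::-1],(800,600),interpolation=cv2.INTER_CUBIC))
E
```

```text
[0.56743039 0.07401923 0.05503141] [ 0.09198889 -0.03558319 -1.82305586]
5948
0.54 470 0.0511 0.1299
0.544 529 0.0465 0.1156
0.548 550 0.0421 0.1156
0.552 551 0.0511 0.1154
0.556 608 0.0515 0.1154
0.56 424 0.0513 0.1154
0.564 269 0.0614 0.1157
0.568 219 0.0881 0.1153
0.572 164 0.0953 0.1154
0.576 162 0.0512 0.1155
0.58 148 0.0973 0.1156
0.584 139 0.0475 0.1154
0.588 131 0.0995 0.1156
0.592 122 0.1 0.1158
0.596 29 0.1015 0.1156
wingtop 1365 0.07358756918536197 [0.5497 0.5501 0.5875 0.5883]
```

View pics/z7.png

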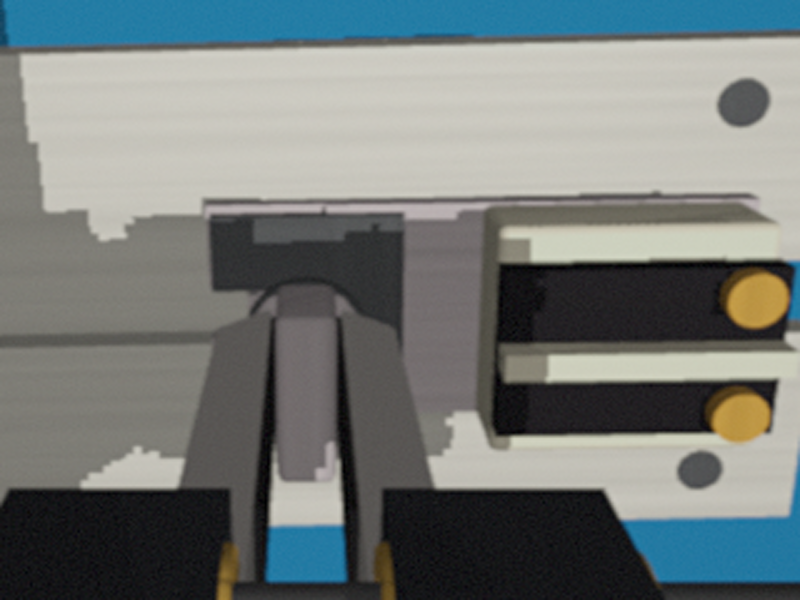

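The view shows the washer at crop (305,300) over the dark pad and the block unmoved (pad front still at 0.051). I'll creep on until contact.

Emit:
move_arm(deltas=[0,0,0,0,0.04,0,1,0,0,0,0,0.04,0,1])

```text
time: 10.45
tool_pos: [0.5674, 0.0741, 0.0551]
ee_rot: [3.141, -0.003, 3.128]
wrist_force: [-0.2, -0.7, -1.9]
width: 0.0116
finger_force: 30.0
```

Emit:
move_arm(deltas=[0,0,0,0,0.04,0,1,0,0,0,0,0.04,0,1])

```text
time: 10.65
tool_pos: [0.5674, 0.0743, 0.055]
ee_rot: [-3.141, -0.003, 3.128]
wrist_force: [-1.0, -2.1, -2.7]
width: 0.0113
finger_force: 30.0
```

Contact is felt at y≈0.0742 (Fy −2 N), so the stem is home. Now I'll turn clockwise about the bolt axis.

Emit:
move_arm(deltas=[0,0,0.13,-0.005,0.0,0,1,0,0,0.26,-0.01,0.01,0,1,0,0,0.39,-0.015,0.02,0,1,0,0,0.52,-0.02,0.03,0,1,0,0,0.65,-0.025,0.04,0,1,0,0,0.78,-0.03,0.05,0,1,0,0,0.91,-0.04,0.06,0,1,0,0,1.0,-0.046,0.07,0,1])

```text
time: 11.45
tool_pos: [0.5679, 0.0759, 0.055]
ee_rot: [-3.14, -0.003, 2.123]
wrist_force: [0.0, -0.4, -1.5]
width: 0.0117
finger_force: 30.0
```

```bash
python3 -c "
from h import *
o=robot.get_obs()
for k in('time','tool_pos','ee_rot','wrist_force','wrist_torque','joint_positions'):print(k,np.round(o[k],4))"
```

```text
time 11.45
tool_pos [0.5679 0.0759 0.055 ]
ee_rot [-3.1400e+00 -3.0000e-03  2.1235e+00]
wrist_force [ 0.0214 -0.3783 -1.4928]
wrist_torque [-0.0698  0.0121 -0.0133]
joint_positions [ 0.0329  0.2159  1.5284  0.0018  1.4001 -0.5201]
```

Emit:
move_arm(deltas=[0,0,0.12,-0.003,0.01,0,1,0,0,0.24,-0.006,0.02,0,1,0,0,0.36,-0.01,0.03,0,1,0,0,0.48,-0.013,0.045,0,1,0,0,0.57,-0.016,0.05,0,1,0,0,0.57,-0.016,0.05,0,1])

```text
time: 12.05
tool_pos: [0.5685, 0.076, 0.0551]
ee_rot: [-3.139, -0.001, 1.558]
wrist_force: [-0.6, -0.5, -1.7]
width: 0.0117
finger_force: 30.0
```

```bash
python3 - <<'E'
from h import *
o=robot.get_obs()
for k in('time','tool_pos','ee_rot','wrist_force','wrist_torque','joint_positions'):print(k,np.round(o[k],4))
s=snap('wrist','w8.png')
for n in('top','side'):snap(n,n+'8.png')
for n in('top1.png','top8.png'):
    W,I=cloud(n); z=W[:,:,2]
    q=W[(z>.055)&(z<.067)&(W[:,:,1]>.1)&(W[:,:,1]<.19)&(abs(W[:,:,0]-.568)<.04)]
    print(len(q),np.percentile(q[:,:2],[1,99],axis=0).round(4),cv2.minAreaRect((q[:,:2]*1000).astype(np.float32)))
E
```

```text
time 12.05
tool_pos [0.5685 0.076  0.0551]
ee_rot [-3.1388e+00 -1.5000e-03  1.5581e+00]
wrist_force [-0.6015 -0.4523 -1.7241]
wrist_torque [-0.0759  0.0891  0.0045]
joint_positions [0.033  0.217  1.527  0.0016 1.4003 0.0455]
658 [[0.5493 0.1141]
 [0.5879 0.1733]] ((568.6367797851562, 144.1769561767578), (38.51310348510742, 61.377723693847656), 0.39663413166999817)Traceback (most recent call last):
  File "<stdin>", line 9, in <module>
    return _quantile_unchecked(
        a, q, axis, out, overwrite_input, method, keepdims, weights)
    return _ureduce(a,
                    func=_quantile_ureduce_func,
    ...<5 lines>...
                    overwrite_input=overwrite_input,
                    method=method)
    r = func(a, **kwargs)
    result = _quantile(arr,
                       quantiles=q,
    ...<2 lines>...
                       out=out,
                       weights=wgt)
    slices_having_nans = np.isnan(arr[-1, ...])
                                  ~~~^^^^^^^^^
IndexError: index -1 is out of bounds for axis 0 with size 0
```

```bash
python3 - <<'E'
from h import *
for n in('side1.png','s6.png','side8.png'):
    W,I=cloud(n); z=W[:,:,2]
    b=(I[:,:,0]>180)&(I[:,:,2]<110)&(z>.05)&(z<.08)&(W[:,:,1]>.1)
    print(n,b.sum(),W[b].mean(0).round(4) if b.sum() else '')
    q=W[(z>.061)&(z<.08)&(W[:,:,1]>.12)&(W[:,:,1]<.19)&(abs(W[:,:,0]-.568)<.05)]
    if len(q): print(len(q),np.percentile(q[:,:2],[1,99],axis=0).round(4).tolist())
W,I=cloud('w8.png');z=W[:,:,2];T=np.array([.5685,.076,.0551])
m=(abs(W[:,:,0]-T[0])<.0045)&(abs(W[:,:,1]-T[1])<.03)
t=W[m&(z>T[2]+.012)&(z<T[2]+.024)];print('wing',len(t),np.median(t[:,2]),np.percentile(t[:,1],[0,1,99,100]).round(4))
E
```

```text
side1.png 14 [0.5641 0.162  0.0622]
100 [[0.5507, 0.1213], [0.5888, 0.1718]]
s6.png 9 [0.5671 0.1616 0.0615]
99 [[0.5508, 0.1208], [0.5892, 0.1733]]
side8.png 5 [0.5559 0.1626 0.0611]
33 [[0.551, 0.1588], [0.5899, 0.1741]]
wing 1360 0.0736945650727452 [0.0537 0.0546 0.092  0.0923]
```

The block has not moved measurably. Seen from the tool, the bolt axis is about 2 mm along −x, so I'll pivot about that. Turning on to the stop and through the free part, lowering 4 mm per rad.

Emit:
move_arm(deltas=[0,0,0.11,-0.001,0.024,0,1,0,0,0.22,-0.005,0.048,0.01,1,0,0,0.33,-0.012,0.071,0.06,1,0,0,0.44,-0.021,0.094,0.11,1,0,0,0.55,-0.032,0.115,0.15,1,0,0,0.65,-0.045,0.133,0.19,1,0,0,0.65,-0.045,0.133,0.19,1])

```text
time: 12.9
tool_pos: [0.5706, 0.0747, 0.0534]
ee_rot: [-3.141, 0.0, 0.909]
wrist_force: [2.7, -1.9, -2.9]
width: 0.0118
finger_force: 30.0
```

```bash
cat > st.py <<'E'
from h import *
o=robot.get_obs()
for k in('time','tool_pos','ee_rot','wrist_force','wrist_torque'):print(k,np.round(o[k],4))
print('j6',o['joint_positions'][5],'w',o['width'])
E
python3 st.py
```

```text
time 12.9
tool_pos [0.5706 0.0747 0.0534]
ee_rot [-3.1409e+00  5.0000e-04  9.0900e-01]
wrist_force [ 2.6968 -1.9444 -2.904 ]
wrist_torque [-0.3034 -0.3317  0.0738]
j6 0.6934529484602933 w 0.01182020446614266
```

Emit:
move_arm(deltas=[0,0,0.1,-0.001,0.022,0.04,1,0,0,0.2,-0.004,0.044,0.08,1,0,0,0.2,-0.004,0.044,0.08,1])

```text
time: 13.2
tool_pos: [0.571, 0.0744, 0.0526]
ee_rot: [-3.141, 0.001, 0.71]
wrist_force: [2.6, -1.4, -3.3]
width: 0.0116
finger_force: 30.0
```

```bash
python3 st.py
```

```text
time 13.2
tool_pos [0.571  0.0744 0.0526]
ee_rot [-3.141e+00  6.000e-04  7.104e-01]
wrist_force [ 2.6356 -1.4132 -3.2975]
wrist_torque [-0.3977 -0.5582  0.0804]
j6 0.8914578832209229 w 0.011568635163319872
```

Emit:
move_arm(deltas=[0,0,0.1,-0.001,0.022,0.04,1,0,0,0.2,-0.004,0.044,0.08,1,0,0,0.2,-0.004,0.044,0.08,1])

```text
time: 13.5
tool_pos: [0.5712, 0.074, 0.0519]
ee_rot: [-3.141, 0.001, 0.511]
wrist_force: [3.7, -2.6, -1.9]
width: 0.0117
finger_force: 30.0
```

```bash
python3 st.py
```

```text
time 13.5
tool_pos [0.5712 0.074  0.0519]
ee_rot [-3.1411e+00  7.0000e-04  5.1140e-01]
wrist_force [ 3.6778 -2.5668 -1.9271]
wrist_torque [-0.4576 -0.6121  0.074 ]
j6 1.0898693061924778 w 0.011712758248665637
```

Emit:
move_arm(deltas=[0,0,0.1,0.033,0.064,0.04,1,0,0,0.2,0.03,0.086,0.08,1,0,0,0.2,0.03,0.086,0.08,1])

```text
time: 13.8
tool_pos: [0.5715, 0.0736, 0.051]
ee_rot: [-3.141, 0.002, 0.312]
wrist_force: [1.8, -1.3, -1.6]
width: 0.0122
finger_force: 30.0
```

```bash
python3 st.py
```

```text
time 13.8
tool_pos [0.5715 0.0736 0.051 ]
ee_rot [-3.1408e+00  1.6000e-03  3.1200e-01]
wrist_force [ 1.8044 -1.335  -1.6358]
wrist_torque [-0.4563 -0.5564  0.0056]
j6 1.288205983936058 w 0.012175294573780589
```

Emit:
move_arm(deltas=[0,0,0.1,-0.001,0.022,0.04,1,0,0,0.2,-0.004,0.044,0.08,1,0,0,0.2,-0.004,0.044,0.08,1])

```text
time: 14.1
tool_pos: [0.5715, 0.0731, 0.0503]
ee_rot: [-3.141, 0.002, 0.112]
wrist_force: [3.4, -1.7, -1.7]
width: 0.0121
finger_force: 30.0
```

```bash
python3 st.py
```

```text
time 14.1
tool_pos [0.5715 0.0731 0.0503]
ee_rot [-3.1412e+00  1.8000e-03  1.1230e-01]
wrist_force [ 3.3841 -1.671  -1.663 ]
wrist_torque [-0.4681 -0.5702  0.0501]
j6 1.487103742642593 w 0.012146051346328885
```

Emit:
move_arm(deltas=[0,0,0.1,0.01,0.022,0.04,1,0,0,0.15,0.01,0.033,0.06,1,0,0,0.15,0.01,0.033,0.06,1])

```text
time: 14.4
tool_pos: [0.5716, 0.0728, 0.0498]
ee_rot: [-3.142, 0.002, -0.037]
wrist_force: [3.4, -3.7, -0.2]
width: 0.0121
finger_force: 30.0
```

```bash
python3 st.py
```

```text
time 14.4
tool_pos [0.5716 0.0728 0.0498]
ee_rot [-3.1416e+00  2.0000e-03 -3.7400e-02]
wrist_force [ 3.3966 -3.7382 -0.1602]
wrist_torque [-0.5403 -0.3916  0.0871]
j6 1.636321968231801 w 0.01214253416851918
```

Emit:
move_arm(deltas=[0,0,0.1,0.01,0.022,0.04,1,0,0,0.15,0.01,0.033,0.06,1,0,0,0.15,0.01,0.033,0.06,1])

```text
time: 14.7
tool_pos: [0.5716, 0.0724, 0.0494]
ee_rot: [3.141, 0.002, -0.188]
wrist_force: [1.9, -3.3, 0.6]
width: 0.0116
finger_force: 30.0
```

```bash
python3 st.py
```

```text
time 14.7
tool_pos [0.5716 0.0724 0.0494]
ee_rot [ 3.1412e+00  2.1000e-03 -1.8810e-01]
wrist_force [ 1.9303 -3.3213  0.6167]
wrist_torque [-0.6134 -0.3107  0.0954]
j6 1.7864536603638967 w 0.011634718753871981
```

Emit:
move_arm(deltas=[0,0,0,0,0,0.03,1,0,0,0,0,0,0.03,1])

```text
time: 14.9
tool_pos: [0.5717, 0.0724, 0.0493]
ee_rot: [3.141, 0.002, -0.19]
wrist_force: [1.4, -3.0, 4.1]
width: 0.0116
finger_force: 30.0
```

```bash
python3 st.py
```

```text
time 14.9
tool_pos [0.5717 0.0724 0.0493]
ee_rot [ 3.1413e+00  1.9000e-03 -1.9010e-01]
wrist_force [ 1.3868 -2.9926  4.0504]
wrist_torque [-0.752  -0.2243  0.0801]
j6 1.7884010261713639 w 0.011551131417558697
```

Emit:
move_arm(deltas=[0,0,0,0,0,0.03,1,0,0,0,0,0,0.03,1])

```text
time: 15.1
tool_pos: [0.5717, 0.0725, 0.0492]
ee_rot: [3.141, 0.002, -0.191]
wrist_force: [0.3, -4.1, 5.9]
width: 0.0121
finger_force: 30.0
```

```bash
python3 st.py
```

```text
time 15.1
tool_pos [0.5717 0.0725 0.0492]
ee_rot [ 3.1414e+00  1.8000e-03 -1.9110e-01]
wrist_force [ 0.29   -4.0712  5.8636]
wrist_torque [-0.8694  0.0124  0.1032]
j6 1.789434695885565 w 0.012085863489517188
```

Contact with the pad began at TCP z≈0.0498. That gives about 4.7 mm of clearance, so roughly 1.92 rad is needed in total after the stop, and about 1.6 rad is done. I'll turn 0.3 rad more with little lowering.

Emit:
move_arm(deltas=[0,0,0.1,-0.001,0.042,0.0,1,0,0,0.2,-0.004,0.064,0.02,1,0,0,0.3,-0.01,0.085,0.05,1,0,0,0.3,-0.01,0.085,0.05,1])

```text
time: 15.5
tool_pos: [0.5714, 0.0717, 0.0485]
ee_rot: [3.141, 0.002, -0.492]
wrist_force: [0.8, -3.3, 4.0]
width: 0.012
finger_force: 30.0
```

```bash
python3 st.py
```

```text
time 15.5
tool_pos [0.5714 0.0717 0.0485]
ee_rot [ 3.141e+00  1.800e-03 -4.923e-01]
wrist_force [ 0.7531 -3.2806  4.0041]
wrist_torque [-0.7748 -0.0191  0.0177]
j6 2.0891270296792177 w 0.011972886067914123
```

Emit:
move_arm(deltas=[0,0,0,0,0,-0.04,1,0,0,0,0,0,-0.04,1])

```text
time: 15.7
tool_pos: [0.5714, 0.0717, 0.0485]
ee_rot: [3.141, 0.002, -0.491]
wrist_force: [1.7, -4.3, 5.6]
width: 0.0118
finger_force: 30.0
```

```bash
python3 st.py
```

```text
time 15.7
tool_pos [0.5714 0.0717 0.0485]
ee_rot [ 3.1409e+00  1.9000e-03 -4.9140e-01]
wrist_force [ 1.6523 -4.3433  5.6479]
wrist_torque [-0.8202 -0.1415  0.0689]
j6 2.088286907146256 w 0.011796915055147985
```

Emit:
move_arm(deltas=[0,0,0,0,0,-0.04,1,0,0,0,0,0,-0.04,1])

```text
time: 15.9
tool_pos: [0.5713, 0.0717, 0.0486]
ee_rot: [3.141, 0.002, -0.492]
wrist_force: [1.6, -5.8, 3.9]
width: 0.0119
finger_force: 30.0
```

```bash
python3 st.py
```

```text
time 15.9
tool_pos [0.5713 0.0717 0.0486]
ee_rot [ 3.1408e+00  2.2000e-03 -4.9200e-01]
wrist_force [ 1.5992 -5.7894  3.86  ]
wrist_torque [-0.9539 -0.317  -0.0397]
j6 2.0889018159476676 w 0.011863400976274138
```

Emit:
move_arm(deltas=[0,0,0,0,0.03,-0.05,1,0,0,0,0,0.03,-0.05,1])

```text
time: 16.1
tool_pos: [0.5713, 0.0717, 0.0487]
ee_rot: [3.141, 0.002, -0.492]
wrist_force: [3.4, -4.5, 1.5]
width: 0.0115
finger_force: 30.0
```

```bash
python3 st.py
```

```text
time 16.1
tool_pos [0.5713 0.0717 0.0487]
ee_rot [ 3.1413e+00  2.3000e-03 -4.9200e-01]
wrist_force [ 3.4437 -4.5037  1.4595]
wrist_torque [-0.8395 -0.5467  0.0437]
j6 2.0884872713702176 w 0.011503488707275501
```

Emit:
move_arm(deltas=[0,0,0,0,0,-0.05,1,0,0,0,0,0,-0.05,1])

```text
time: 16.3
tool_pos: [0.5712, 0.0717, 0.0487]
ee_rot: [3.141, 0.002, -0.492]
wrist_force: [3.4, -4.4, 0.6]
width: 0.0116
finger_force: 30.0
```

```bash
python3 st.py
```

```text
time 16.3
tool_pos [0.5712 0.0717 0.0487]
ee_rot [ 3.1412e+00  2.5000e-03 -4.9200e-01]
wrist_force [ 3.445  -4.4126  0.5851]
wrist_torque [-0.7854 -0.6519  0.0203]
j6 2.0885003893311507 w 0.011577336661712881
```

At the lips with almost no load, z = 0.0487. Pressing down lightly should reveal the preload: the nut starts moving once the push exceeds the spring force.

Emit:
move_arm(deltas=[0,0,0,0,0.02,0.1,1,0,0,0,0,0.02,0.2,1,0,0,0,0,0.02,0.2,1])

```text
time: 16.6
tool_pos: [0.5713, 0.0716, 0.0485]
ee_rot: [-3.141, 0.002, -0.492]
wrist_force: [1.8, -3.4, 7.0]
width: 0.0117
finger_force: 30.0
```

```bash
python3 -c "
from bench import robot
o=robot.get_obs();print(o['tool_pos']*1000,o['wrist_force'])"
```

```text
[571.33515106  71.64640951  48.4567876 ] [ 1.77197139 -3.37597472  6.99396644]
```

Emit:
move_arm(deltas=[0,0,0,0,0,0.08,1,0,0,0,0,0,0.08,1])

```text
time: 16.8
tool_pos: [0.5714, 0.0717, 0.0484]
ee_rot: [-3.141, 0.002, -0.492]
wrist_force: [1.5, -4.2, 9.9]
width: 0.0115
finger_force: 30.0
```

```bash
python3 -c "
from bench import robot
o=robot.get_obs();print(o['tool_pos']*1000,o['wrist_force'])"
```

```text
[571.42035311  71.68160667  48.37037927] [ 1.47138567 -4.15240387  9.92885674]
```

Emit:
move_arm(deltas=[0,0,0,0,0,0.08,1,0,0,0,0,0,0.08,1])

```text
time: 17.0
tool_pos: [0.5715, 0.0717, 0.0483]
ee_rot: [-3.141, 0.001, -0.492]
wrist_force: [-0.4, -4.1, 11.4]
width: 0.0116
finger_force: 30.0
```

```bash
python3 -c "
from bench import robot
o=robot.get_obs();print(o['tool_pos']*1000,o['wrist_force'])"
```

```text
[571.48629222  71.67411422  48.27804475] [-0.43797832 -4.09171005 11.44378175]
```

Emit:
move_arm(deltas=[0,0,0,0,0,0.1,1,0,0,0,0,0,0.1,1])

```text
time: 17.2
tool_pos: [0.5716, 0.0717, 0.0481]
ee_rot: [-3.141, 0.001, -0.492]
wrist_force: [-1.0, -4.6, 15.2]
width: 0.0115
finger_force: 30.0
```

```bash
python3 -c "
from bench import robot
o=robot.get_obs();print(o['tool_pos']*1000,o['wrist_force'])"
```

```text
[571.56544532  71.67566624  48.12255732] [-0.97736028 -4.64860731 15.16226503]
```

Emit:
move_arm(deltas=[0,0,0,0,0,0.1,1,0,0,0,0,0,0.1,1])

```text
time: 17.4
tool_pos: [0.5717, 0.0717, 0.0479]
ee_rot: [-3.141, 0.001, -0.492]
wrist_force: [-2.7, -3.1, 17.1]
width: 0.0119
finger_force: 30.0
```

```bash
python3 -c "
from bench import robot
o=robot.get_obs();print(o['tool_pos']*1000,o['wrist_force'])"
```

```text
[571.66506805  71.67617024  47.91057786] [-2.73494406 -3.12512978 17.05444012]
```

Knee at about 14–15 N including friction (around 2–3 N) gives a squeeze of about 1.5 mm. Turn count (1.88 done against 1.84–1.92 needed) and contact height agree. I'll unload, open slightly and rise.

Emit:
move_arm(deltas=[0,0,0,0,-0.01,-0.2,1,0,0,0,0,-0.02,-0.4,1,0,0,0,0,-0.02,-0.52,1,0,0,0,0,-0.02,-0.52,1])

```text
time: 17.8
tool_pos: [0.5712, 0.0717, 0.0486]
ee_rot: [3.141, 0.002, -0.492]
wrist_force: [4.3, -3.6, 2.6]
width: 0.0116
finger_force: 30.0
```

```bash
python3 st.py
```

```text
time 17.8
tool_pos [0.5712 0.0717 0.0486]
ee_rot [ 3.1413e+00  2.4000e-03 -4.9200e-01]
wrist_force [ 4.2892 -3.5742  2.5781]
wrist_torque [-0.7724 -0.5849  0.0282]
j6 2.0885645137661877 w 0.011592313967582474
```

Emit:
move_arm(deltas=[0,0,0,0.1,0.02,-0.05,1,0,0,0,0.15,0.03,-0.05,1,0,0,0,0.15,0.03,-0.05,0.35,0,0,0,0.15,0.03,-0.05,0.35,0,0,0,0.15,0.03,-1.0,0.35,0,0,0,0.15,0.03,-4.0,0.35,0,0,0,0.15,0.03,-8.0,0.35,0,0,0,0.15,0.03,-10.0,0.35])

```text
time: 18.6
tool_pos: [0.5734, 0.0711, 0.1533]
ee_rot: [-3.139, -0.001, -0.492]
wrist_force: [0.6, -0.5, -0.8]
width: 0.031
finger_force: 0.0
```

```bash
python3 - <<'E'
import subprocess;print(subprocess.run(['python3','st.py'],capture_output=True,text=True).stdout)
from h import *
s=snap('wrist','w9.png');snap('side','s9.png')
W,I=cloud('w9.png');z=W[:,:,2]
m=(abs(W[:,:,0]-.569)<.025)&(abs(W[:,:,1]-.074)<.025)&(z>.055)&(z<.08)
t=W[m];print(len(t),t.mean(0),np.median(t[:,2]),cv2.minAreaRect((t[:,:2]*1000).astype(np.float32)))
k=(abs(W[:,:,0]-.569)<.025)&(abs(W[:,:,1]-.074)<.022)&(z>.027)&(z<.036);print('pad z',np.median(W[k][:,2]))
for n in('side1.png','s9.png'):
    W2,_=cloud(n);z2=W2[:,:,2]
    q=W2[(z2>.061)&(z2<.08)&(W2[:,:,1]>.12)&(W2[:,:,1]<.19)&(abs(W2[:,:,0]-.568)<.05)]
    print(n,len(q),np.percentile(q[:,:2],[1,99],axis=0).round(4).tolist() if len(q) else '')
a=cv2.resize(I[150:450,200:600,::-1],(480,360),interpolation=cv2.INTER_CUBIC)
b=cv2.resize(cv2.imread('pics/s9.png')[140:260,200:307],(321,360),interpolation=cv2.INTER_CUBIC)
cv2.imwrite('pics/z9.png',np.hstack([a,b[:,:320]]))
E
```

```text
time 18.6
tool_pos [0.5734 0.0711 0.1533]
ee_rot [-3.1394e+00 -7.0000e-04 -4.9180e-01]
wrist_force [ 0.5884 -0.4504 -0.8184]
wrist_torque [0.0346 0.1411 0.044 ]
j6 2.087036669552653 w 0.030961887413223324

784 [0.56983288 0.07122589 0.06687222] 0.06726779189941051 ((568.4534301757812, 72.03075408935547), (11.637521743774414, 37.43299102783203), 61.95960998535156)
pad z 0.03291599167637427
side1.png 100 [[0.5507, 0.1213], [0.5888, 0.1718]]
s9.png 105 [[0.5512, 0.1222], [0.589, 0.174]]
```

View pics/z9.png

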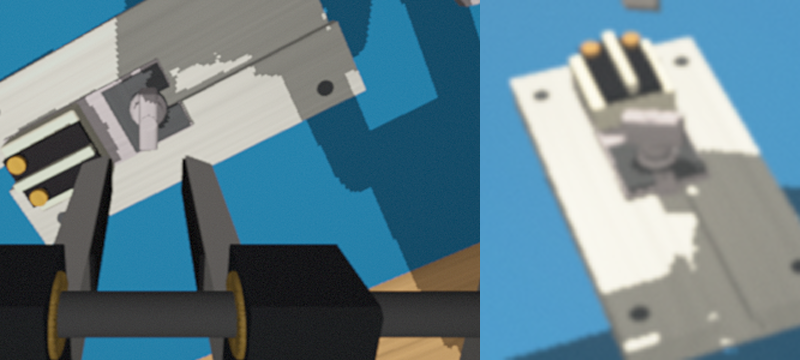

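The wing sits upright at the fork, with its washer on the pad (crop 148,105) and the gripper clear. One check that the stem is still home: pad extents against the axis in the same image.

```bash
python3 - <<'E'
from h import *
for n in('w6.png','w9.png'):
    W,I=cloud(n);z=W[:,:,2];g=I.max(2).astype(int);sat=g-I.min(2)
    k=(g<135)&(sat<40)&(z>.029)&(z<.037)&(W[:,:,1]>.045)&(W[:,:,1]<.1)&(abs(W[:,:,0]-.567)<.03)
    p=W[k]
    for x in(.544,.548,.552,.556,.584,.588,.592):
        q=p[abs(p[:,0]-x)<.0015]
        if len(q)>5: print(n,x,len(q),np.percentile(q[:,1],[1,99]).round(4))
    b=W[(z>.058)&(z<.068)&(W[:,:,1]>.1)&(W[:,:,1]<.19)&(abs(W[:,:,0]-.568)<.035)]
    print('body front',len(b),np.percentile(b[:,1],[0,1,2]).round(4) if len(b) else '')
W,I=cloud('w9.png');z=W[:,:,2]
c=W[(abs(W[:,:,0]-.569)<.03)&(abs(W[:,:,1]-.074)<.02)&(z>.0372)&(z<.046)]
print('washer/hub',len(c),c.min(0),c.max(0))
E
```

```text
w6.png 0.544 284 [0.0515 0.0962]
w6.png 0.548 280 [0.052  0.0959]
w6.png 0.552 267 [0.0521 0.0959]
w6.png 0.556 270 [0.0522 0.0959]
w6.png 0.584 249 [0.0519 0.0959]
w6.png 0.588 243 [0.0513 0.0961]
w6.png 0.592 227 [0.0515 0.0956]
body front 1789 [0.1143 0.1152 0.1155]
w9.png 0.544 115 [0.0506 0.0955]
w9.png 0.548 117 [0.0504 0.0957]
w9.png 0.552 113 [0.0511 0.0956]
w9.png 0.556 105 [0.0506 0.096 ]
w9.png 0.584 180 [0.0512 0.0958]
w9.png 0.588 195 [0.0512 0.096 ]
w9.png 0.592 199 [0.051  0.0957]
body front 1033 [0.1141 0.1144 0.115 ]
washer/hub 66 [0.5598632  0.0587657  0.03720034] [0.58040616 0.08458139 0.04577338]
```

```bash
python3 -c "
from bench import robot
print(robot.close_job())"
```

```text
the job is handed in; nothing more can be done
None
```

I handed the job in at about 19 s: the T-bolt's stem is in the fork within about 1 mm of home, the head is turned to its stop across the slot, and the wing nut is tightened to an estimated 1.5 mm of washer squeeze and released; the block did not move measurably.

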